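# Seal the flour canister

### The job

The flour canister, the cream one whose lid stands proud with its red-gripped lever up, needs sealing before it goes back on the shelf: press its lid straight down until it is fully home, then flip its lever over past centre so that it snaps down flat on the lid, and take the hand away. Only press and push: the canister stays standing where it is (do not lift, tip or shove it along), the lever must not go down while the lid is still up, the two sealed canisters stay sealed, and everything else is left where it is.

Things in the scene. Friction and masses are not known exactly. Their poses are not given: they have to be found in the camera images.
- flour_can: The canister to seal: cream-coloured upright round can, 120 mm in diameter, 150 mm tall to its mouth, 1.2 to 1.7 kg filled, standing loose on the worktop. Origin: centre of its underside. Its z axis points up; its x axis points from the lid's hinge side across to the far side of the lid. It slides if pushed sideways with more than about 6 N.
- flour_lid (a joint): Height in m by which the flour canister's lid stands above fully home. 0 is home; at the start 0.006 to 0.010. White round lid, 122 mm across, 16 mm thick, held by a stiff silicone seal: it stays where it is left and goes down under a push of about 8 to 10 N, straight, without tilting. When home its flat top lies 166 mm above the canister's underside.
- flour_lid_press (a point): A clear point on the flat top face of the flour lid, 25 mm from the lid's centre on the side away from the hinge (canister's +x), a good place to press. Moves with the lid; axes parallel to the canister's.
- flour_lever (a joint): Angle in rad of the flour canister's lever. 0: flat along the lid, locked. 1.72: open, standing up and leaning about 0.15 rad outward past vertical (where it starts). It is an over-centre cam: from 1.72 it resists closing, at most about 4 N at the grip, as far as dead centre at about 0.65; below that it snaps shut to 0 by itself. Let go above 0.65, it springs back open.
- flour_hinge (a point): Middle of the flour lever's hinge pin: 40 mm from the lid's centre on the canister's -x side, 11 mm above the lid's top face. The pin lies along the canister's y axis, between two small steel lugs that reach 16 mm above the lid's top face and are 32 mm wide over all. Moves with the lid; axes parallel to the canister's.
- flour_lever_tip (a point): Outer end of the flour lever, on its centre line, 59 mm from the hinge pin. The lever is a straight bar 18 mm wide and 6 mm thick; its last 28 mm is a red grip 26 mm wide and 9 mm thick. This frame's x axis points along the lever from pin to tip; its z axis points out of the face that looks up when flat and outward (canister's -x) when open, which is the face to push.
- sugar_can: Teal canister of the same make and size, sealed, lever flat; to be left. Loose, about 1.4 kg. Origin: centre of its underside, z up; its top with the lever flat is 182 mm high.
- oats_can: Bare steel canister of the same make and size, sealed, lever flat; to be left. Loose, about 1 kg. Origin: centre of its underside, z up; 182 mm high.
- sugar_lever (a joint): Lever of the teal canister, rad: 0 flat and locked (as it starts), growing as it opens.
- oats_lever (a joint): Lever of the steel canister, rad: 0 flat and locked (as it starts), growing as it opens.
- glass: Loose clear drinking glass, upright, 70 mm across and 110 mm tall, on the worktop. Origin: centre of its underside.
- timer: Loose yellow and white kitchen timer, 64 mm across and 59 mm tall. Origin: centre of its underside.
- honey: Loose amber honey jar with brass-coloured lid, 64 mm across and 95 mm tall. Origin: centre of its underside.
- spoon: Loose wooden spoon lying on the worktop, 260 mm long along its x axis, 52 mm wide, 20 mm high. Origin: half-way along, on its underside.
- rolling_pin: Loose wooden rolling pin, 380 mm long along its x axis, 54 mm thick, lying on the 16 mm thick pastry board to the robot's left. Origin: half-way along, on its underside.
There are look-alikes about, which are no part of the job. What is shaped like the flour_can but pink or yellow is not meant.

How it is judged:
By the outcome, as a careful person would: the job done as asked, in the order asked, and still so for the second after the job is handed in, with the robot touching nothing.
It also fails if it takes over 42 s, if anything falls off the work surface, if the arm or the gripper's body presses on something with over 40 N, if the wrist force passes 120 N, or if a joint passes its speed limit or range.

### The arm

A 6-joint arm with a two-finger parallel gripper is mounted at the origin on the work surface. World frame = base frame: x ahead of the robot, y to its left, z up, the work surface at z = 0. Lengths are in m, angles in degrees, forces in N, time in s.
With the tool pointing down it reaches from about 0.275 to 0.85 m from the base axis. Payload 19 kg.
Tool frame: the origin (TCP) lies at the very end of the fingers, on their centre line; the grasp point (between the pads) lies manip.tcp_to_grasp behind it (manip.tcp_to_grasp is the distance from the TCP to the grasp point, in m); z points along the fingers, y is the line along which they close (so a half turn about z gives the same grasp; the last joint's range is limited). The gripper opens to 85 mm and grips with 20 to 120 N. Pads are 22 mm wide; open, the fingers measure 114 mm over their backs; the gripper's body (76 mm by 85 mm) begins 54 mm behind the grasp point. The pads swing forward as they close: fully open they stand 13 mm farther back than shut.
Start: joints at [69.328, 8.623, 82.357, -0, 89.026, -7.678], TCP at [0.129, 0.56, 0.231] pointing down, gripper open.
Joint ranges: [-160.23, 160.23], [-39.13, 120.54], [6.94, 153.29], [-79.49, 259.48], [9.18, 160.14], [-161.06, 161.06]. Speed limits (degrees/s): [108.29, 108.29, 127.2, 172.46, 172.46, 172.46].

### API

Orientations are given as a 3x3 rotation matrix whose columns are the frame's x, y, z axes.
In Python, from plant import manip gives the robot as it stands.
- The arm moves only by the tool move_arm, never from a script. Its arguments are lists of equal length, an entry for each row: "offset": the shift along the tool's x, y, z in units of 0.3 m (1.0 is 0.3 m), a list of three; "rot": the turn, a rotation vector about the tool's x, y, z in units of 30 degrees (1.0 is 30 degrees), a list of three. In form: {"offset": [[x, y, z], ...], "rot": [[wx, wy, wz], ...]}. A call has 1 to 5 rows; each row is the pose to reach, as a shift and turn from the pose commanded when the call began, along the tool's axes at that moment; what a row does not reach only later rows make up. A row lasts 1/12 s, in which the tool goes at most 41.7 mm and 7.16 degrees, less where a joint would pass 70% of its speed; a pose out of reach is approached as far as the arm can. A call with a number of a shift or a turn outside -1 to 1 is refused whole. A call with a gripper value outside its range is refused whole. "claw" is the gripper's target within -1 to 1 (fully open at 1, half-way at 0, shut at -1), set as the call begins (left out, the last holds). The fingers move at their own pace and stop on an object; "newtons" is the grip in N (left out, the last holds). Time passes only in rows, so rows that repeat a pose let the fingers close. It gives the time, the measured TCP pose, the force, the opening and the grip force at its end, in the units of the state.
- manip.get_state(): the state, without advancing time (a new reading comes with each control period).
- manip.grab_frame(name): name is "side" or "top"; returns the picture (400x640x3 uint8, red, green, blue); there is no depth.
- manip.calibration(name): a dict with "fx", "fy", "cx", "cy" (pixels), "k1" (the pictures are not rectified: a ray, as slopes to the right and down, at radius r is drawn at 1 + k1 r^2 times it, then the intrinsics apply), "extrinsics" (4x4, takes a point from camera to world coordinates). Camera axes: x right, y down, z forward; pixel columns grow to the right and rows downward; lengths in m; the calibration is good to about 2 mm. A picture is of the moment at which its call begins. calibration takes no time and is no camera call.
- manip.job_done(): hands the job in; it is judged then, once.
Trained networks look in the newest picture that a camera, given by its name, has taken for a name from the list of things; names that differ only in an ending like _2 or _b are one class to them, and where a whole thing is asked for, a point or a joint stands for the part that bears it (a point fixed in the world has none). Each returns a list of dicts, best first, with "score" (0 to 1); they miss things now and then, are a little off and sometimes report something else, mostly with a low value. They report only what shows in the picture. A call takes as long as a camera call. They do not tell look-alikes from the thing itself.
- manip.spot_in(thing, camera): "location" ([x, y, z] in m, in world coordinates, good to about 4 mm: the middle of the surface that is visible of it).
The state is a dict: "time": time; "joints": joint angles; "joint_velocities": joint speeds; "tau": joint torques, N m; "position": TCP position; "orientation": TCP orientation; "force": force on the tool from outside, world axes, zero at the start; "moment": the same for the moment, N m; "width": opening from 0.0 (shut) to 1.0 (fully open); "grasp_force": force on a finger pad.
Only numpy, scipy, OpenCV 4.12 (cv2) and the standard library are available. Lean on these libraries where they do the work, as an engineer would, in place of code of your own. Each camera call takes 0.05 s, during which the arm holds its last target. There are 200 camera calls.

## Working session

There is one attempt and no reset: what is moved stays moved. The work goes in short steps, Python scripts to look and compute and a tool call to move; the robot and the scene stay as the last step left them, time stands still between calls to the robot, and variables do not carry over. Pictures are saved under pics/ and viewed, at most 10 in all, crops included, and the job is handed in when it is done.

Besides the shell and the picture viewer there is one more tool, called after "Emit:" as a command line: name --argument value ..., lists and objects as JSON in quotes. move_arm: Moves the arm, as the interface text tells. Shifts and turns lie within -1 to 1; 1 stands for 0.3 m of shift or 30 degrees of turn. Its arguments: {"type":"object","properties":{"offset":{"type":"array","items":{"type":"array","items":{"type":"number"}}},"rot":{"type":"array","items":{"type":"array","items":{"type":"number"}}},"claw":{"type":"number"},"newtons":{"type":"number"}},"required":["offset","rot"]}

```bash
mkdir -p pics
cat > h.py <<'E'
import numpy as np, cv2
from plant import manip
def snap(cam,name):
    im=manip.grab_frame(cam); cv2.imwrite(f'pics/{name}.png',im[:,:,::-1]); return im
def proj(cam,P):
    c=manip.calibration(cam);T=np.linalg.inv(np.array(c["extrinsics"]));p=T[:3,:3]@np.array(P)+T[:3,3]
    s=p[:2]/p[2];s=s*(1+c["k1"]*(s@s));return np.array([c["fx"]*s[0]+c["cx"],c["fy"]*s[1]+c["cy"]])
def ray(cam,uv):
    c=manip.calibration(cam);d=np.array([(uv[0]-c["cx"])/c["fx"],(uv[1]-c["cy"])/c["fy"]]);s=d.copy()
    for _ in range(20): s=d/(1+c["k1"]*(s@s))
    E=np.array(c["extrinsics"]);return E[:3,3],E[:3,:3]@np.r_[s,1]
def atz(cam,uv,z):
    o,d=ray(cam,uv);return o+d*(z-o[2])/d[2]
E
python3 - <<'E'
from h import *
np.set_printoptions(precision=4,suppress=True)
a=snap('top','t1');b=snap('side','s1')
for c in('top','side'):
    print(c,np.array(manip.calibration(c)["extrinsics"])[:3])
    for n in('flour_can','flour_lid','flour_lid_press','flour_hinge','flour_lever','flour_lever_tip'):
        print(n,[(np.round(r['location'],3).tolist(),round(r['score'],2),proj(c,r['location']).round().tolist()) for r in manip.spot_in(n,c)])
print(manip.get_state()['orientation'],manip.get_state()['time'],manip.tcp_to_grasp)
E
```

```text
top [[-0.0077 -0.9808  0.1947  0.1638]
 [-0.9999  0.0062 -0.008   0.1457]
 [ 0.0066 -0.1948 -0.9808  1.7103]]
flour_can [([0.326, -0.306, 0.166], 0.65, [464.0, 249.0]), ([0.575, -0.003, 0.178], 0.62, [366.0, 172.0]), ([0.255, 0.244, 0.164], 0.58, [288.0, 274.0]), ([0.503, -0.199, 0.167], 0.2, [428.0, 194.0])]
flour_lid [([0.33, -0.319, 0.168], 0.91, [468.0, 248.0]), ([0.261, 0.248, 0.164], 0.83, [287.0, 272.0]), ([0.61, 0.018, 0.227], 0.67, [360.0, 157.0]), ([0.592, -0.017, 0.176], 0.64, [370.0, 167.0])]
flour_lid_press [([0.588, -0.013, 0.17], 0.98, [369.0, 169.0]), ([0.671, -0.198, 0.091], 0.72, [420.0, 151.0]), ([0.333, -0.32, 0.163], 0.69, [468.0, 247.0]), ([0.262, 0.248, 0.166], 0.63, [287.0, 272.0]), ([0.609, 0.025, 0.222], 0.4, [358.0, 158.0])]
flour_hinge [([0.327, -0.32, 0.166], 0.91, [468.0, 249.0]), ([0.259, 0.246, 0.164], 0.74, [287.0, 273.0]), ([0.593, -0.013, 0.174], 0.71, [369.0, 167.0])]
flour_lever [([0.592, -0.012, 0.178], 0.68, [369.0, 167.0]), ([0.319, -0.328, 0.181], 0.56, [472.0, 251.0]), ([0.61, 0.021, 0.228], 0.5, [360.0, 157.0]), ([0.267, 0.243, 0.183], 0.46,
[... 645 characters left out ...]
22, 0.078], 0.24, [354.0, 192.0])]
flour_lid_press [([0.332, -0.308, 0.164], 0.89, [375.0, 114.0]), ([0.59, 0.018, 0.175], 0.79, [291.0, 164.0]), ([0.263, 0.26, 0.169], 0.77, [395.0, 228.0])]
flour_hinge [([0.334, -0.309, 0.167], 0.73, [375.0, 113.0]), ([0.592, 0.016, 0.177], 0.68, [290.0, 163.0]), ([0.259, 0.259, 0.166], 0.55, [396.0, 228.0])]
flour_lever [([0.266, 0.245, 0.181], 0.69, [394.0, 221.0])]
flour_lever_tip [([0.614, 0.03, 0.22], 0.5, [282.0, 154.0]), ([0.268, 0.245, 0.184], 0.44, [394.0, 220.0]), ([0.32, -0.323, 0.18], 0.38, [379.0, 108.0]), ([0.591, 0.013, 0.176], 0.32, [290.0, 162.0])]
[[-0.9744  0.2249 -0.    ]
 [ 0.2249  0.9744 -0.0001]
 [ 0.     -0.0001 -1.    ]] 0.7 0.0187
```

View pics/t1.png

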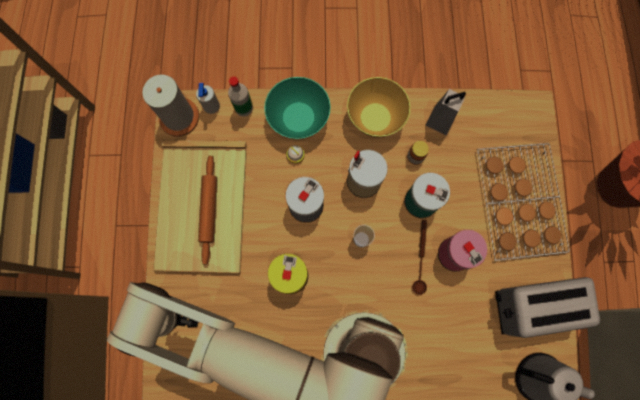

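View pics/s1.png

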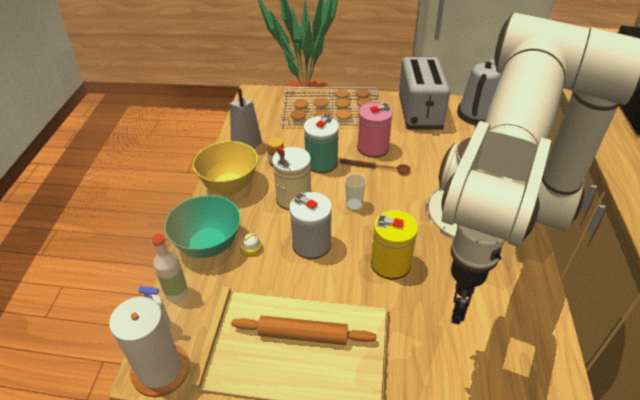

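The flour can is at top (367,172) and side (291,170). Its red lever is up at about top (358,158), side (281,154). The steel can (305,199) and teal can (428,195) are its neighbours. I'll zoom in next.

Run:
```python
from h import *
a=cv2.imread('pics/t1.png')[135:210,325:425];b=cv2.imread('pics/s1.png')[130:215,255:355]
r=lambda i:cv2.resize(i,(600,300*i.shape[0]//50),interpolation=cv2.INTER_CUBIC)
a=cv2.resize(a,(400,300),interpolation=cv2.INTER_CUBIC);b=cv2.resize(b,(400,340),interpolation=cv2.INTER_CUBIC)[:300]
cv2.imwrite('pics/z1.png',np.hstack([a,b]))
```

```text
(no output)
```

View pics/z1.png

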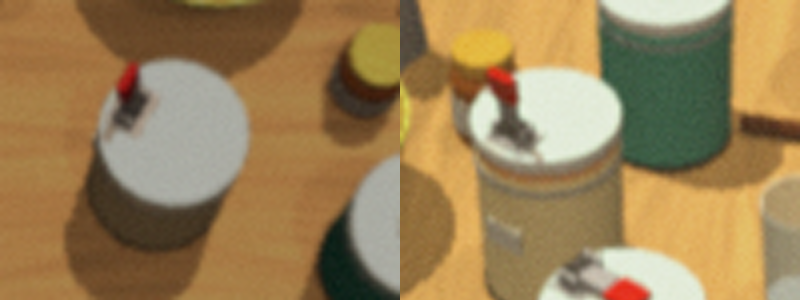

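```bash
cat > fit.py <<'E'
from h import *
from scipy.optimize import least_squares
def lid(cam,uv):
    im=cv2.imread({'top':'pics/t1.png','side':'pics/s1.png'}[cam])
    hsv=cv2.cvtColor(im,cv2.COLOR_BGR2HSV)
    m=((hsv[:,:,1]<50)&(hsv[:,:,2]>130)).astype(np.uint8)
    n,l,st,c=cv2.connectedComponentsWithStats(m); k=l[uv[1],uv[0]]
    p=max(cv2.findContours((l==k).astype(np.uint8),0,cv2.CHAIN_APPROX_NONE)[0],key=len)
    h=cv2.convexHull(p);return cv2.fitEllipse(h)[0],st[k],cv2.fitEllipse(h)[1]
for c,uv in(('top',(370,172)),('side',(295,160))):
    e=lid(c,uv);print(c,e, atz(c,e[0],.174).round(4))
    hsv=cv2.cvtColor(cv2.imread({'top':'pics/t1.png','side':'pics/s1.png'}[c]),cv2.COLOR_BGR2HSV)
    red=(hsv[:,:,1]>150)&((hsv[:,:,0]<6)|(hsv[:,:,0]>170))&(hsv[:,:,2]>70)
    u,v=uv; s=red[v-28:v-2,u-22:u+5]; ys,xs=np.nonzero(s); print('red',xs.mean()+u-22,ys.mean()+v-28,len(xs),ys.min()+v-28,ys.max()+v-28)
E
python3 - <<'E'
from fit import *
# triangulate lid
obs={'top':dict(hinge=(356.3,163),grip=None),'side':dict(hinge=(283,162),grip=None)}
E
```

```text
top ((368.0115966796875, 167.80319213867188), array([350, 150,  37,  36, 941], dtype=int32), (35.567935943603516, 36.95924758911133)) [ 0.5894 -0.0098  0.174 ]
red 356.44 154.84 25 151 158
side ((291.0430603027344, 159.0235595703125), array([272, 147,  39,  25, 631], dtype=int32), (24.162473678588867, 38.77732467651367)) [ 0.5926 -0.0063  0.174 ]
red 280.2083333333333 150.33333333333334 24 148 154
```

Run:
```python
from h import *
g=[atz('top',(356.44,154.84),.2295),atz('side',(280.2,150.33),.2295)]; print(g)
o1,d1=ray('top',(356.44,154.84));o2,d2=ray('side',(280.2,150.33))
s=np.linalg.lstsq(np.c_[d1,-d2],o2-o1,rcond=None)[0];print('tri',o1+d1*s[0],o2+d2*s[1])
hg=[atz('top',(356.3,163.5),.185),atz('side',(283,162.),.185)];print('hinge',hg)
o1,d1=ray('top',(368.01,167.8));o2,d2=ray('side',(291.04,159.02))
s=np.linalg.lstsq(np.c_[d1,-d2],o2-o1,rcond=None)[0];print('lid tri',o1+d1*s[0],o2+d2*s[1])
C=np.array([.591,-.008])
for p in g+hg: v=p[:2]-C;print(np.linalg.norm(v),np.degrees(np.arctan2(v[1],v[0])))
```

```text
[array([0.61571494, 0.03061718, 0.2295    ]), array([0.61906693, 0.02342575, 0.2295    ])]
tri [0.61423596 0.03099393 0.23434607] [0.6174388  0.03092539 0.23532888]
hinge [array([0.60062935, 0.02823907, 0.185     ]), array([0.61280734, 0.02459677, 0.185     ])]
lid tri [ 0.5904833  -0.01016126  0.17000286] [ 0.59333313 -0.01026043  0.17080237]
0.04584883071016574 57.380814779696564
0.04213466339792924 48.231356935371494
0.03749659789104103 75.11938250485098
0.03921873829315293 56.21735311851617
```

```bash
cat > plan.py <<'E'
from h import *
from scipy.spatial.transform import Rotation as R
def plan(wps,p=None,Rm=None):
    """wps: list of (xyz, yaw deg of tool x); tool down. Prints offset, rot per call."""
    s=manip.get_state()
    p=np.array(s['position']) if p is None else np.array(p); Rm=np.array(s['orientation']) if Rm is None else Rm
    for q,y in wps:
        c,n=np.cos(np.radians(y)),np.sin(np.radians(y))
        G=np.array([[c,n,0],[n,-c,0],[0,0,-1.]])
        off=np.round(Rm.T@(np.array(q)-p)/.3,3); rv=np.round(np.degrees(R.from_matrix(Rm.T@G).as_rotvec())/30,3)
        print(off.tolist(),rv.tolist())
        p=p+Rm@off*.3; Rm=Rm@R.from_rotvec(np.radians(rv*30)).as_matrix()
def st():
    s=manip.get_state();print(s['time'],np.round(s['position'],4),np.round(s['force'],2),s['width'])
E
python3 - <<'E'
from plan import *
a=np.array([.129,.56,.231]);b=np.array([.577,-.031,.29])
y0=167.0;y1=57.
plan([(a+np.array([0,0,.059])+f*(b-a)*np.array([1,1,0]),y0+f*(y1-y0)) for f in(.25,.5,.75,1)])
E
```

```text
[-0.474, -0.397, -0.196] [-0.0, 0.0, 0.917]
[-0.603, -0.132, 0.0] [-0.0, 0.0, 0.916]
[-0.597, 0.162, 0.0] [-0.0, 0.0, 0.917]
[-0.455, 0.418, 0.0] [0.0, 0.0, 0.917]
```

Emit:
move_arm --offset '[[-0.474,-0.397,-0.196],[-0.474,-0.397,-0.196],[-0.474,-0.397,-0.196],[-0.474,-0.397,-0.196],[-0.474,-0.397,-0.196]]' --rot '[[0,0,0.917],[0,0,0.917],[0,0,0.917],[0,0,0.917],[0,0,0.917]]' --claw -1

```text
time: 1.12
position: [0.2424, 0.41, 0.2914]
orientation: [[-0.755, 0.656, 0.001], [0.656, 0.755, 0.001], [-0.001, 0.001, -1.0]]
force: [0.4, -0.7, 0.2]
width: 0.298
grasp_force: 0.0
```

Emit:
move_arm --offset '[[-0.603,-0.132,0],[-0.603,-0.132,0],[-0.603,-0.132,0],[-0.603,-0.132,0],[-0.603,-0.132,0]]' --rot '[[0,0,0.917],[0,0,0.917],[0,0,0.917],[0,0,0.917],[0,0,0.917]]'

```text
time: 1.53
position: [0.3547, 0.2614, 0.2902]
orientation: [[-0.365, 0.931, 0.001], [0.931, 0.365, -0.001], [-0.001, 0.001, -1.0]]
force: [-0.8, -0.1, 0.4]
width: 0.001
grasp_force: 0.0
```

Emit:
move_arm --offset '[[-0.597,0.162,0],[-0.597,0.162,0],[-0.597,0.162,0],[-0.597,0.162,0],[-0.597,0.162,0]]' --rot '[[0,0,0.917],[0,0,0.917],[0,0,0.917],[0,0,0.917],[0,0,0.917]]'

```text
time: 1.95
position: [0.4669, 0.1132, 0.2899]
orientation: [[0.106, 0.994, 0.0], [0.994, -0.106, -0.001], [-0.001, 0.0, -1.0]]
force: [0.3, 1.3, 0.5]
width: -0.004
grasp_force: 0.0
```

Run:
```python
from plan import *
st()
plan([((.577,-.031,.26),57),((.577,-.031,.185),57)])
```

```text
1.95 [0.4669 0.1132 0.2899] [0.25 1.28 0.47] -0.003574052686535283
[-0.439, 0.416, 0.1] [0.001, 0.002, 0.897]
[0.0, -0.0, 0.25] [-0.0, -0.0, -0.0]
```

Emit:
move_arm --offset '[[-0.439,0.416,0.0],[-0.439,0.416,0.0],[-0.439,0.416,0.0],[-0.439,0.416,0.1],[-0.439,0.416,0.1]]' --rot '[[0.001,0.002,0.897],[0.001,0.002,0.897],[0.001,0.002,0.897],[0.001,0.002,0.897],[0.001,0.002,0.897]]'

```text
time: 2.37
position: [0.5781, -0.0297, 0.2583]
orientation: [[0.544, 0.839, -0.001], [0.839, -0.544, 0.001], [0.0, -0.001, -1.0]]
force: [0.1, -0.4, -0.8]
width: 0.0
grasp_force: 0.0
```

Emit:
move_arm --offset '[[0,0,0],[0,0,0.1],[0,0,0.2],[0,0,0.25],[0,0,0.25]]' --rot '[[0,0,0],[0,0,0],[0,0,0],[0,0,0],[0,0,0]]'

```text
time: 2.78
position: [0.5751, -0.0257, 0.1819]
orientation: [[0.536, 0.844, -0.005], [0.844, -0.536, 0.002], [-0.001, -0.005, -1.0]]
force: [-0.3, 0.5, 0.2]
width: -0.004
grasp_force: 0.0
```

Run:
```python
from plan import *
st()
a=snap('top','t2')[120:220,310:430];b=snap('side','s2')[115:215,230:350]
cv2.imwrite('pics/z2.png',np.hstack([cv2.resize(i,(400,333),interpolation=cv2.INTER_CUBIC) for i in(a,b)])[:,:,::-1])
st()
```

```text
2.7833 [ 0.5751 -0.0257  0.1819] [-0.34  0.45  0.21] -0.003724862026817351
2.8833 [ 0.5766 -0.026   0.186 ] [0.47 0.25 0.64] -0.0022239454550423182
```

View pics/z2.png

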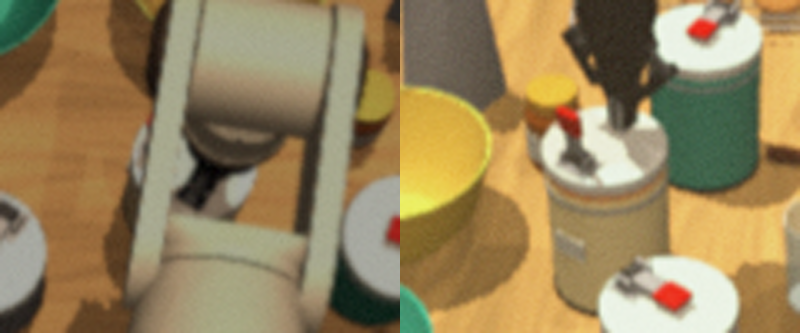

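The closed fingers are over the lid at side-crop (620,125), clear of the upright lever at (570,130). Pressing slowly now.

Emit:
move_arm --offset '[[0,0,0.01],[0,0,0.02],[0,0,0.03],[0,0,0.04],[0,0,0.045]]' --rot '[[0,0,0],[0,0,0],[0,0,0],[0,0,0],[0,0,0]]'

```text
time: 3.3
position: [0.5768, -0.0263, 0.172]
orientation: [[0.536, 0.844, 0.001], [0.844, -0.536, 0.001], [0.001, 0.0, -1.0]]
force: [-0.9, 1.1, 8.3]
width: 0.004
grasp_force: 4.0
```

Emit:
move_arm --offset '[[0,0,0.005],[0,0,0.01],[0,0,0.015],[0,0,0.015],[0,0,0.015]]' --rot '[[0,0,0],[0,0,0],[0,0,0],[0,0,0],[0,0,0]]'

```text
time: 3.72
position: [0.5768, -0.0263, 0.1676]
orientation: [[0.536, 0.844, 0.001], [0.844, -0.536, 0.001], [0.001, 0.0, -1.0]]
force: [-0.2, 0.8, 4.4]
width: 0.003
grasp_force: 2.5
```

Emit:
move_arm --offset '[[0,0,0.004],[0,0,0.008],[0,0,0.012],[0,0,0.012],[0,0,0.012]]' --rot '[[0,0,0],[0,0,0],[0,0,0],[0,0,0],[0,0,0]]'

```text
time: 4.13
position: [0.5769, -0.0263, 0.1658]
orientation: [[0.536, 0.844, 0.002], [0.844, -0.536, 0.001], [0.002, 0.002, -1.0]]
force: [-8.2, 0.4, 24.9]
width: 0.001
grasp_force: 12.9
```

The lid is home: force jumped to 25 N at z=0.166. Lifting off and re-measuring.

Emit:
move_arm --offset '[[0,0,-0.02],[0,0,-0.12],[0,0,-0.25],[0,0,-0.37],[0,0,-0.37]]' --rot '[[0,0,0],[0,0,0],[0,0,0],[0,0,0],[0,0,0]]'

```text
time: 4.55
position: [0.578, -0.0266, 0.2819]
orientation: [[0.536, 0.844, 0.009], [0.844, -0.536, -0.001], [0.004, 0.008, -1.0]]
force: [0.4, -0.7, 0.6]
width: -0.001
grasp_force: 0.0
```

Run:
```python
from plan import *
st()
im=snap('side','s3'); hsv=cv2.cvtColor(im,cv2.COLOR_RGB2HSV)
m=((hsv[:,:,1]<50)&(hsv[:,:,2]>130)).astype(np.uint8)
n,l,s_,c=cv2.connectedComponentsWithStats(m);k=l[162,297];print(k,s_[k])
if k:
    p=max(cv2.findContours((l==k).astype(np.uint8),0,cv2.CHAIN_APPROX_NONE)[0],key=len)
    e=cv2.fitEllipse(cv2.convexHull(p));print(e,atz('side',e[0],.166))
red=(hsv[:,:,1]>150)&((hsv[:,:,0]<6)|(hsv[:,:,0]>170))&(hsv[:,:,2]>70)
ys,xs=np.nonzero(red[132:162,270:297]);print(xs.mean()+270,ys.mean()+132,len(xs)); print(atz('side',(xs.mean()+270,ys.mean()+132),.2215))
st()
C=np.array([.591,-.010]);u=np.array([.545,.839]);f=lambda r,z:np.r_[C+u*r,z]
plan([(f(.085,.275),57),(f(.085,.215),57)])
```

```text
4.55 [ 0.578  -0.0266  0.2819] [ 0.4  -0.68  0.63] -0.000800786707158036
94 [272 149  38  25 594]
((291.07958984375, 160.96279907226562), (24.4697265625, 38.0307731628418), 85.61168670654297) [ 0.59285108 -0.00637398  0.166     ]
280.3703703703704 152.22222222222223 27
[0.61918594 0.02255542 0.2215    ]
4.6 [ 0.5776 -0.0266  0.2784] [ 0.51  0.22 -0.66] 0.007317608133313486
[0.354, 0.011, 0.012] [0.009, -0.006, 0.019]
[0.0, -0.0, 0.2] [0.0, 0.0, -0.0]
```

Run:
```python
from plan import *
C=np.array([.591,-.009]);u=np.array([.577,.817]);f=lambda r,z:np.r_[C+u*r,z]
plan([(f(.085,.275),54.8),(f(.085,.213),54.8)])
```

```text
[0.356, 0.02, 0.012] [0.009, -0.006, 0.092]
[0.0, 0.0, 0.207] [0.0, 0.0, 0.0]
```

Emit:
move_arm --offset '[[0.1,0.006,0.012],[0.2,0.012,0.012],[0.3,0.02,0.012],[0.356,0.02,0.012],[0.356,0.02,0.012]]' --rot '[[0,0,0.092],[0,0,0.092],[0,0,0.092],[0,0,0.092],[0,0,0.092]]'

```text
time: 5.02
position: [0.6398, 0.0632, 0.269]
orientation: [[0.574, 0.819, -0.002], [0.819, -0.574, 0.002], [0.0, -0.003, -1.0]]
force: [-0.5, 0.6, -0.1]
width: 0.002
grasp_force: 0.0
```

Emit:
move_arm --offset '[[0,0,0],[0,0,0.08],[0,0,0.15],[0,0,0.205],[0,0,0.205]]' --rot '[[0,0,0],[0,0,0],[0,0,0],[0,0,0],[0,0,0]]'

```text
time: 5.43
position: [0.6372, 0.0597, 0.2056]
orientation: [[0.577, 0.817, -0.006], [0.817, -0.577, 0.001], [-0.002, -0.005, -1.0]]
force: [-0.3, -0.1, -0.1]
width: -0.002
grasp_force: 0.0
```

Run:
```python
from plan import *
b=snap('side','s4')[115:215,230:350];st()
cv2.imwrite('pics/z4.png',cv2.resize(b,(600,500),interpolation=cv2.INTER_CUBIC)[:,:,::-1])
print(np.round(manip.get_state()['orientation'],3))
```

```text
5.4833 [0.6378 0.0598 0.208 ] [0.42 0.21 0.99] 0.0005321625071464672
[[ 0.577  0.817 -0.003]
 [ 0.817 -0.577  0.001]
 [-0.001 -0.003 -1.   ]]
```

View pics/z4.png

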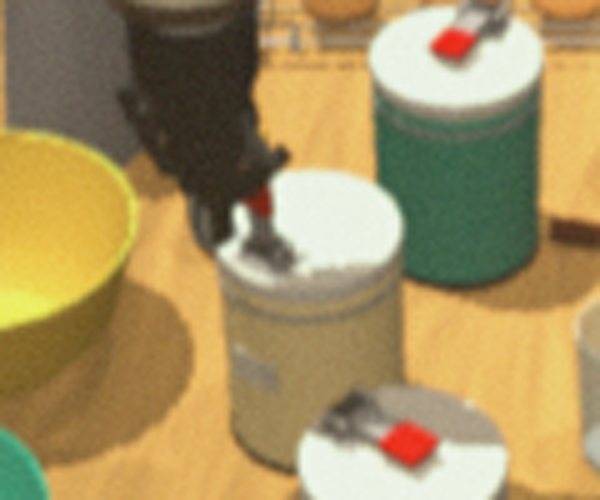

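Run:
```python
from plan import *
C=np.array([.5928,-.0064])
cr=lambda P:((proj('side',P)-[230,115])*5).round().tolist()
for a in(48,54,60,66,72):
    u=np.array([np.cos(np.radians(a)),np.sin(np.radians(a))])
    print(a,'base',cr(np.r_[C+u*.04,.166]),'pin',cr(np.r_[C+u*.04,.177]),'tip',cr(np.r_[C+u*.0488,.235]))
print('tcp',cr([.6378,.0598,.208]))
t=lambda P:((proj('top',P)-[325,135])*4).round().tolist()
C=np.array([.5894,-.0098])
for a in(48,54,60,66,72):
    u=np.array([np.cos(np.radians(a)),np.sin(np.radians(a))])
    print(a,'base',t(np.r_[C+u*.04,.174]),'pin',t(np.r_[C+u*.04,.185]),'tip',t(np.r_[C+u*.0488,.243]))
```

```text
48 base [257.0, 257.0] pin [255.0, 243.0] tip [238.0, 175.0]
54 base [261.0, 260.0] pin [260.0, 246.0] tip [244.0, 179.0]
60 base [266.0, 262.0] pin [265.0, 249.0] tip [250.0, 182.0]
66 base [271.0, 264.0] pin [270.0, 251.0] tip [257.0, 185.0]
72 base [277.0, 266.0] pin [276.0, 253.0] tip [264.0, 187.0]
tcp [213.0, 239.0]
48 base [134.0, 99.0] pin [135.0, 95.0] tip [132.0, 66.0]
54 base [131.0, 103.0] pin [132.0, 99.0] tip [128.0, 71.0]
60 base [128.0, 107.0] pin [129.0, 103.0] tip [125.0, 77.0]
66 base [126.0, 112.0] pin [127.0, 108.0] tip [122.0, 82.0]
72 base [124.0, 116.0] pin [125.0, 113.0] tip [120.0, 88.0]
```

Comparing projections, the hinge direction is about 60° and the fingers are outboard of the lever. Correcting the alignment, then computing the push arc.

Run:
```python
from plan import *
u=np.array([.5,.866]);C=np.array([.591,-.009])
q0=np.r_[C+u*.08,.226]
plan([(q0,60)],p=[.6385,.0602,.2100])
pin=.04
for th in(1.72,1.55,1.4,1.25,1.1,.95,.8,.65,.5,.4,.3):
    s=.049*np.cos(th)-.0045*np.sin(th)-.011; z=.177+.049*np.sin(th)+.0045*np.cos(th)
    # radial position of TCP = pin - s ; tool x shift from r=.08, tool z shift from .226
    print(th,round((.04-s-.08)/.3,3),round(-(z-.226)/.3,3))
```

```text
[-0.014, -0.021, -0.053] [-0.006, 0.002, -0.175]
1.72 -0.058 0.004
1.55 -0.085 -0.0
1.4 -0.11 -0.0
1.25 -0.134 0.004
1.1 -0.157 0.011
0.95 -0.179 0.022
0.8 -0.2 0.036
0.65 -0.218 0.053
0.5 -0.233 0.072
0.4 -0.241 0.086
0.3 -0.248 0.101
```

Emit:
move_arm --offset '[[-0.01,-0.022,-0.053],[-0.01,-0.022,-0.053],[-0.01,-0.022,-0.053],[-0.01,-0.022,-0.053]]' --rot '[[0,0,-0.173],[0,0,-0.173],[0,0,-0.173],[0,0,-0.173]]'

```text
time: 5.82
position: [0.632, 0.0616, 0.226]
orientation: [[0.502, 0.865, 0.001], [0.865, -0.502, 0.001], [0.001, 0.0, -1.0]]
force: [0.5, -0.6, -0.6]
width: -0.001
grasp_force: 0.0
```

Emit:
move_arm --offset '[[-0.025,0,0],[-0.045,0,0],[-0.06,0,0],[-0.075,0,0],[-0.09,0,0]]' --rot '[[0,0,0],[0,0,0],[0,0,0],[0,0,0],[0,0,0]]'

```text
time: 6.23
position: [0.6182, 0.0382, 0.2255]
orientation: [[0.5, 0.866, 0.0], [0.866, -0.5, 0.002], [0.001, -0.0, -1.0]]
force: [0.6, 3.5, 2.4]
width: 0.002
grasp_force: 1.7
```

Emit:
move_arm --offset '[[-0.01,0,0],[-0.02,0,0],[-0.03,0,0.002],[-0.04,0,0.003],[-0.048,0,0.004]]' --rot '[[0,0,0],[0,0,0],[0,0,0],[0,0,0],[0,0,0]]'

```text
time: 6.65
position: [0.611, 0.0258, 0.2241]
orientation: [[0.5, 0.866, -0.0], [0.866, -0.5, 0.001], [0.001, -0.001, -1.0]]
force: [1.8, 2.6, 3.5]
width: -0.002
grasp_force: 1.8
```

Run:
```python
from plan import *
b=snap('side','s5')[115:215,230:350];st()
cv2.imwrite('pics/z5.png',cv2.resize(b,(600,500),interpolation=cv2.INTER_CUBIC)[:,:,::-1])
```

```text
6.7 [0.6108 0.0256 0.2241] [0.33 2.07 2.42] -0.00270675080416185
```

View pics/z5.png

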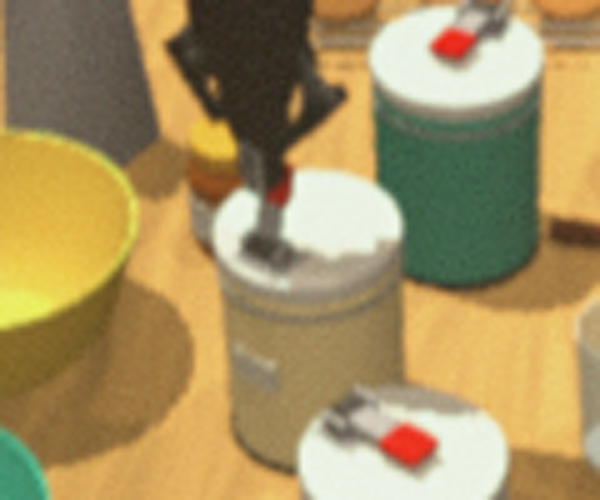

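Run:
```python
from plan import *
cr=lambda P:((proj('side',P)-[230,115])*5).round().tolist()
T=np.array([.6108,.0256,.2241]);u=np.array([.5,.866,0]);v=np.array([.866,-.5,0])
print('front edge corners',cr(T-u*.011+v*.014),cr(T-u*.011-v*.014))
C=np.array([.592,-.008])
for a in(54,60,66,72):
  w=np.array([np.cos(np.radians(a)),np.sin(np.radians(a))])
  for th in(1.25,):
    print(a,[cr(np.r_[C+w*(.04-r*np.cos(th)),.177+r*np.sin(th)]) for r in(0,.031,.045,.059)])
```

```text
front edge corners [258.0, 170.0] [293.0, 186.0]
54 [[262.0, 244.0], [270.0, 200.0], [274.0, 180.0], [278.0, 160.0]]
60 [[266.0, 247.0], [274.0, 202.0], [277.0, 182.0], [280.0, 161.0]]
66 [[272.0, 249.0], [278.0, 204.0], [280.0, 183.0], [283.0, 162.0]]
72 [[278.0, 251.0], [282.0, 205.0], [284.0, 184.0], [286.0, 163.0]]
```

Emit:
move_arm --offset '[[-0.012,0,0.003],[-0.023,0,0.007],[-0.034,0,0.012],[-0.045,0,0.018],[-0.055,0,0.025]]' --rot '[[0,0,0],[0,0,0],[0,0,0],[0,0,0],[0,0,0]]'

```text
time: 7.12
position: [0.6026, 0.0114, 0.2164]
orientation: [[0.5, 0.866, -0.0], [0.866, -0.5, 0.001], [0.001, -0.001, -1.0]]
force: [-0.6, 0.3, 2.8]
width: 0.0
grasp_force: 1.3
```

Emit:
move_arm --offset '[[-0.011,0,0.008],[-0.02,0,0.016],[-0.029,0,0.025],[-0.037,0,0.034],[-0.044,0,0.044]]' --rot '[[0,0,0],[0,0,0],[0,0,0],[0,0,0],[0,0,0]]'

```text
time: 7.53
position: [0.596, 0.0001, 0.203]
orientation: [[0.5, 0.866, -0.001], [0.866, -0.5, 0.001], [0.001, -0.001, -1.0]]
force: [-0.6, -0.3, 0.8]
width: 0.003
grasp_force: 0.1
```

Emit:
move_arm --offset '[[-0.004,0,0.008],[-0.008,0,0.016],[-0.012,0,0.025],[-0.015,0,0.032],[-0.015,0,0.032]]' --rot '[[0,0,0],[0,0,0],[0,0,0],[0,0,0],[0,0,0]]'

```text
time: 7.95
position: [0.5938, -0.0036, 0.1933]
orientation: [[0.5, 0.866, -0.001], [0.866, -0.5, 0.001], [0.001, -0.001, -1.0]]
force: [-0.8, 0.2, 0.1]
width: -0.003
grasp_force: 0.0
```

Run:
```python
from plan import *
b=snap('side','s6')[115:215,230:350];st()
cv2.imwrite('pics/z6.png',cv2.resize(b,(600,500),interpolation=cv2.INTER_CUBIC)[:,:,::-1])
```

```text
8.0 [ 0.5939 -0.0035  0.1936] [ 0.33  0.09 -0.01] 0.0009599034012817146
```

View pics/z6.png

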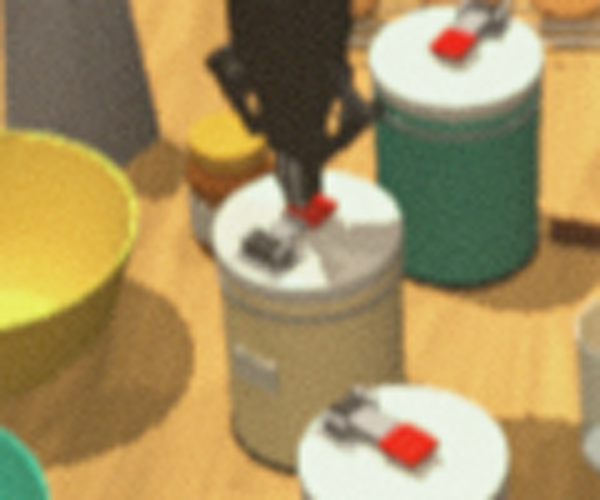

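The lever is flat, with the grip at crop (315,208). Retreating.

Emit:
move_arm --offset '[[0,0,-0.1],[0,0,-0.2],[0,0,-0.3],[0,0,-0.4],[0,0,-0.45]]' --rot '[[0,0,0],[0,0,0],[0,0,0],[0,0,0],[0,0,0]]'

```text
time: 8.42
position: [0.5943, -0.0036, 0.333]
orientation: [[0.5, 0.866, 0.004], [0.866, -0.5, 0.0], [0.002, 0.003, -1.0]]
force: [-0.3, 0.3, 0.1]
width: 0.001
grasp_force: 0.0
```

Emit:
move_arm --offset '[[0,0,0],[0,0,0],[0,0,0],[0,0,0],[0,0,0]]' --rot '[[0,0,0],[0,0,0],[0,0,0],[0,0,0],[0,0,0]]'

```text
time: 8.83
position: [0.5938, -0.0036, 0.3278]
orientation: [[0.5, 0.866, -0.002], [0.866, -0.5, 0.001], [0.0, -0.002, -1.0]]
force: [0.8, -0.6, -0.1]
width: 0.002
grasp_force: 0.0
```

Run:
```python
from plan import *
im=snap('side','s7');st()
a=cv2.imread('pics/s3.png')
cv2.imwrite('pics/z7.png',np.hstack([cv2.resize(x[115:215,230:350],(400,333),interpolation=cv2.INTER_CUBIC) for x in(a,im[:,:,::-1])]))
```

```text
8.8833 [ 0.5938 -0.0036  0.328 ] [-0.86  1.05  0.32] -0.002319949750599785
```

View pics/z7.png

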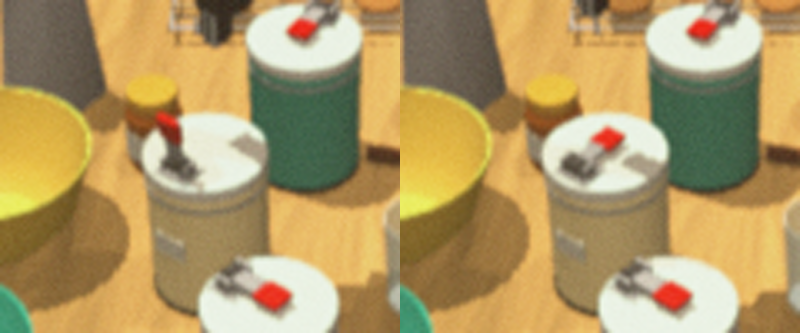

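The flour lid is down and its lever flat, with the grip at crop (608,138). The can and its neighbours have not moved and the hand is clear.

```bash
python3 -c "
from plant import manip
print(manip.job_done())"
```

```text
the job is handed in; nothing more can be done
None
```

The flour canister is sealed: its lid is pressed home and its lever snapped flat. The hand is clear, the last side view shows the flour can and its neighbours where they were, and the job was handed in at about 9 s.

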